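# Load a tool cartridge and lock it with a tab-lock knob

## Robot

A 6-joint arm with a two-finger parallel gripper is mounted at the origin on a cart in front of the work surface, level with it; the furniture and walls round the work are solid. World frame = base frame: x ahead of the robot, y to its left, z up, the work surface at z = 0. Lengths are in m, angles in degrees, forces in N, time in s.
With the tool pointing down it reaches from about 0.35 to 0.875 m from the base axis. Payload 4.2 kg.
Tool frame: the origin (TCP) lies at the very end of the fingers, on their centre line; the grasp point (between the pads) lies 19 mm behind it; z points along the fingers, y is the line along which they close (so a half turn about z gives the same grasp; the last joint's range is limited). The gripper opens to 87 mm and grips with 3 to 60 N. Pads are 19 mm wide; open, the fingers measure 117 mm over their backs; the gripper's body (75 mm by 190 mm) begins 51 mm behind the grasp point.
Start: joints at [91.536, 22.042, 0.453, 0, -68.411, -14.817], TCP at [0.144, 0.608, 0.196] pointing down, gripper open.
Joint ranges: [-179.83, 179.83], [-69.29, 118.12], [-61.27, 80.66], [-181.25, 117.63], [-171.15, -9.14], [-177.46, 177.46]. Speed limits (degrees/s): [159.86, 159.86, 180, 180, 180, 180].

## Interface

Orientations are given as a 3x3 rotation matrix whose columns are the frame's x, y, z axes.
In Python, from station import sense, cams, r gives the robot as it stands. The module is installed in compiled form; this text tells all that it offers.
- The arm moves only by the tool step_arm, never from a script. Its argument "targets" is text: rows parted by semicolons, each of 4 numbers parted by spaces: the shift along the tool's x, y, z in cm, then the turn about the tool's z in degrees. In form: x y z turn; .... A call has 1 to 12 rows; each row shifts and turns the commanded pose from where the row before left it, along the tool's axes as they then stand; what a row does not reach is not made up. A row lasts 1/12 s, in which the tool goes at most 41.7 mm and 7.16 degrees, less where a joint would pass 70% of its speed; a pose out of reach is approached as far as the arm can. A call with a gripper value outside its range is refused whole. "claw" is the finger opening in cm, from 0 to 8.7, set as the call begins (left out, the last holds). The fingers move at their own pace and stop on an object; the grip force is fixed at half the most. Time passes only in rows, so rows that do not move let the fingers close. It gives the time, the measured TCP pose, the force, the opening and the grip force at its end, in the units of the state.
- sense(): the state, without advancing time (a new reading comes with each control period).
- cams.capture(name): name is "scene" or "top" or "wrist"; returns a dict with "frame" (400x640x3 uint8, blue, green, red), "vertical_fov" (degrees; the focal length in pixels is half the picture's height over the tangent of half this angle, whatever the lens; pixels are square), "cx", "cy" (the principal point, pixels), "eye" and "rotation" of the camera in the world; the wrist camera has in their place "tool_from_camera" (4x4, takes a point from camera to tool coordinates, whose origin is the TCP and whose axes are the flange's). Camera axes: x right, y down, z forward; pixel columns grow to the right and rows downward; lengths in m; the calibration is good to about 2 mm. A picture is of the moment at which its call begins: read the wrist's pose just before it. There is no depth.
- r.finish_job(): hands the job in; it is judged then, once.
The state is a dict: "time_s": time; "joints": joint angles; "joint_velocities": joint speeds; "effort": joint torques, N m; "tcp_pos": TCP position; "ee_rot": TCP orientation; "wrist_force": force on the tool from outside, world axes, zero at the start; "moment": the same for the moment, N m; "gripper_width": opening from 0.0 (shut) to 1.0 (fully open); "gripper_force": force on a finger pad.
Only numpy, scipy, OpenCV 4.12 (cv2) and the standard library are available. Lean on these libraries where they do the work, as an engineer would, in place of code of your own. Each camera call takes 0.05 s, during which the arm holds its last target. There are 200 camera calls.

## Task

Push the blue tool cartridge gently along its channel in the dock until it is fully home against the end stop. Then lock it: pinch both orange spring tabs of the black knob fully in, turn the knob anticlockwise with them held in until you feel it come up against its stop, without wrenching it, and let go so that both tabs spring out into their notches. Leave everything else where it is.

Things in the scene. Friction and masses are not known exactly. Their poses are not given: they have to be found in the camera images.
- dock_home (a point): Middle of the cartridge's back end face when it is fully home in the dock, 12 mm above the bench. x runs along the channel in the direction of insertion, y to its left, z up. The dock is an aluminium plate (x = -95 to 75, y = -111 to 26 mm, 4 mm thick), fixed on the bench. The knob's axis is vertical at x = -50, y = -65 mm.
- end_stop (a point): Middle of the rigid grey end stop's near face, 60 mm ahead of dock_home, same axes; a slot lets the nozzle through. The grey channel walls (5 mm thick, tops 16 mm above the bench, inner faces at y = +-12.5 mm) run up to it from 10 mm ahead of dock_home. All else on the dock except the knob and its tabs is below 28 mm.
- cartridge_back (a point): Middle of the back end face of the blue cartridge, 12 mm above the bench. Loose, about 55 g: block 22 wide, 60 long, 16 mm high (top 20 mm above the bench), then a 26 mm nozzle. Its own -y axis points along the nozzle (the dock's +x). It lies in the channel, 12 to 28 mm short of dock_home at the start, slides under 1 N, and must not be pushed with over 25 N.
- knob_grip (a point): On the knob's axis, 41 mm above the bench, half-way up the tabs. Its x axis is the pinch line through both tabs and turns with the knob (at the start 55 degrees anticlockwise of the dock's x); z up. Knob black, 33 mm across its cap, top 55 mm above the bench. Its low yellow sector (radius 72 mm) swings in behind a cartridge that is home and jams on one that sticks out.
- knob (a joint): Knob angle, rad, 0 at the start, growing anticlockwise from above. With both tabs in it turns at about 0.05 N m up to a rigid stop on the brass ring, at some angle from 0.9 to 1.45, different each time: it must be felt. There the tabs' end notches catch them within 2 degrees; before that the rings keep the tabs in. More than 22 N on a tab's tooth (0.9 N m on the knob) is wrenching.
- tab_a (a joint): Inward travel of the orange tab on the +x side of knob_grip, m: 0 out (locked in a notch), 0.007 in. An upright flat paddle 18 mm wide, 30 to 52 mm above the bench, outer face 29 mm from the axis when out (58 mm across both), 22 mm when in. Spring: 3.6 N out, 10 N in. The knob turns only with both tabs in by 5 mm or more. At most 60 N on a tab.
- tab_b (a joint): The same for the tab on the -x side of knob_grip.
- spool_gold: Bystander, to be left alone: blue wire spool lying flat, diameter 50, height 25 mm. Origin at the centre of its underside.
- weight: Bystander, to be left alone: small metal weight with a knob, 25 mm wide, 30 mm tall. Origin at the centre of its underside.
- tape_green: Bystander, to be left alone: green tape roll lying flat, diameter 60, height 12 mm. Origin at the centre of its underside.
There are look-alikes about, which are no part of the job. What is shaped like the part that bears cartridge_back but yellow is not meant.

How it is judged (in metres and radians):
On the way, in this order (a step that is already met when the one before it is completed fails the run):
1. the cartridge is fully home in its channel (x of cartridge_back in the frame of dock_home between -0.002 and 0.002 m and y of cartridge_back in the frame of dock_home between -0.003 and 0.003 m and z of cartridge_back in the frame of dock_home between -0.003 and 0.003 m), for 0.2 s.
2. with the cartridge home, both tabs are pinched in by 5 mm or more (all of step 1 and value of joint each of tab_a, tab_b above 0.005 m), for 0.1 s.
At the end, for the whole second after the job is handed in: The cartridge is within 2 mm of fully home (3 mm sideways and in height), the knob stands at its stop (turned by more than 0.82 rad) at rest, and both tabs have sprung out into the end notches (less than 2 mm in) (all of step 1 and value of joint knob above 0.82 rad and value of joint each of tab_a, tab_b below 0.002 m and velocity of joint knob between -0.1 and 0.1 rad/s); the robot touches nothing.
It fails at once if the fingers push the cartridge with more than 25 N (contact force between the fingers and cartridge above 25 N).
It fails at once if a tab is squeezed with more than 60 N (contact force between the fingers and tab_a above 60 N or contact force between the fingers and tab_b above 60 N).
It fails at once if the knob is wrenched against its stop or its locked tabs (more than 22 N on a tab's tooth) (contact force between any of tab_a_c1, tab_b_c1 and anything else above 22 N).
It fails at once if the locking sector is forced against the cartridge with more than 15 N (contact force between knob and cartridge above 15 N).
It fails at once if a bystander is moved by more than 15 mm (distance of any of spool_gold, weight, tape_green from where it was at the start of the episode above 0.015 m).
It also fails if it takes over 72 s, if anything falls off the work surface, if the arm or the gripper's body presses on something with over 40 N, if the wrist force passes 120 N, or if a joint passes its speed limit or range.

## Working session

There is one attempt and no reset: what is moved stays moved. The work goes in short steps, Python scripts to look and compute and a tool call to move; the robot and the scene stay as the last step left them, time stands still between calls to the robot, and variables do not carry over. Pictures are saved under pics/ and viewed, at most 10 in all, crops included, and the job is handed in when it is done.

Besides the shell and the picture viewer there is one more tool, called by a JSON object that holds its "method" and its "body". step_arm: Moves the arm, as the interface text tells. Its arguments: {"type":"object","properties":{"targets":{"type":"string"},"claw":{"type":"number"}},"required":["targets"]}

```bash
mkdir -p pics
cat > h.py <<'E'
import numpy as np, cv2
from station import sense, cams, r
def cap(n):
    s=sense(); c=cams.capture(n)
    if n=='wrist':
        T=np.eye(4);T[:3,:3]=np.array(s['ee_rot']);T[:3,3]=s['tcp_pos'];M=T@np.array(c['tool_from_camera'])
        R,e=M[:3,:3],M[:3,3]
    else: R,e=np.array(c['rotation']),np.array(c['eye'])
    f=200/np.tan(np.radians(c['vertical_fov'])/2)
    return c['frame'],dict(R=R,e=e,f=f,cx=c['cx'],cy=c['cy'])
def ray(k,u,v,z):
    d=k['R']@np.array([(u-k['cx'])/k['f'],(v-k['cy'])/k['f'],1]); return k['e']+d*(z-k['e'][2])/d[2]
def proj(k,p):
    q=k['R'].T@(np.array(p)-k['e']); return q[:2]/q[2]*k['f']+[k['cx'],k['cy']]
E
python3 - <<'E'
from h import *
import pickle
s=sense();print(s['time_s'],s['tcp_pos'],s['ee_rot'],s['gripper_width'])
K={}
for n in ['top','wrist']:
    f,k=cap(n);K[n]=k;cv2.imwrite(f'pics/{n}0.png',f);print(n,k)
pickle.dump(K,open('k0.pkl','wb'))
E
```

```text
0.0 [0.14342225 0.60761694 0.19475064] [[ 9.73208245e-01 -2.29925099e-01 -4.01956247e-04]
 [-2.29925420e-01 -9.73205747e-01 -2.20797185e-03]
 [ 1.16482017e-04  2.24123637e-03 -9.99997482e-01]] 0.9945560148405344
top {'R': array([[-0.00288253, -0.98230725,  0.18725426],
       [-0.99999426,  0.00316493,  0.00120919],
       [-0.00178045, -0.1872497 , -0.98231074]]), 'e': array([0.40336902, 0.05644568, 0.87961898]), 'f': np.float64(420.26152182003483), 'cx': 317.6651948303465, 'cy': 202.38721267624334}
wrist {'R': array([[-0.23059014, -0.93208672, -0.27936095],
       [-0.97304538,  0.2218547 ,  0.06295385],
       [ 0.0032991 ,  0.28634742, -0.95812018]]), 'e': array([0.22017568, 0.59072335, 0.38250235]), 'f': np.float64(313.26674747547963), 'cx': 317.8457681945683, 'cy': 204.80714562562838}
```

View pics/top0.png

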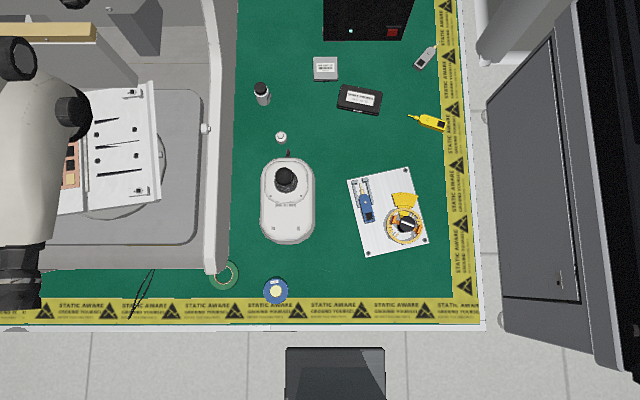

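View pics/wrist0.png

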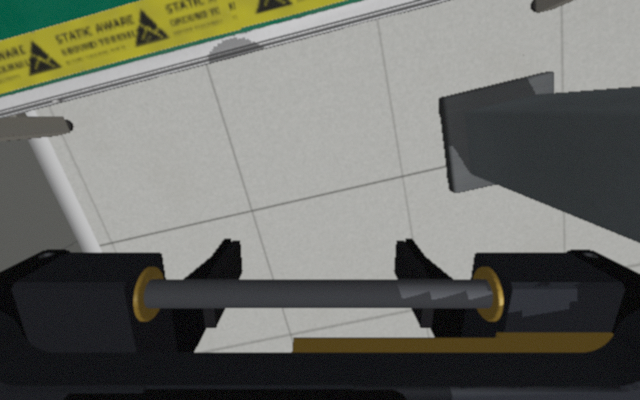

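The top view shows the dock as a white plate at about (388,212). The blue cartridge is at (366,207), the channel runs up to the end stop at about (361,182), and the knob is at (405,226). The look-alikes are the yellow cartridge shape at (430,122) and the grey one at (426,57); the blue spool at (275,291) is a bystander. I choose the blue one in the dock and check it in an enlarged crop. The wrist view shows only the floor.

Run:
```python
from h import *
f=cv2.imread('pics/top0.png')
cv2.imwrite('pics/crop0.png',cv2.resize(f[160:265,335:440],None,fx=5.7,fy=5.7,interpolation=cv2.INTER_CUBIC))
g,k=cap('scene');cv2.imwrite('pics/scene0.png',g);print(k)
```

```text
{'R': array([[ 0.5961983 , -0.54319936,  0.59117006],
       [-0.80265213, -0.4191048 ,  0.42438275],
       [ 0.01723778, -0.72752018, -0.6858697 ]]), 'e': array([ 0.06222309, -0.31779737,  0.64130479]), 'f': np.float64(369.94159656898637), 'cx': 318.368465079849, 'cy': 201.8958796700415}
```

View pics/crop0.png

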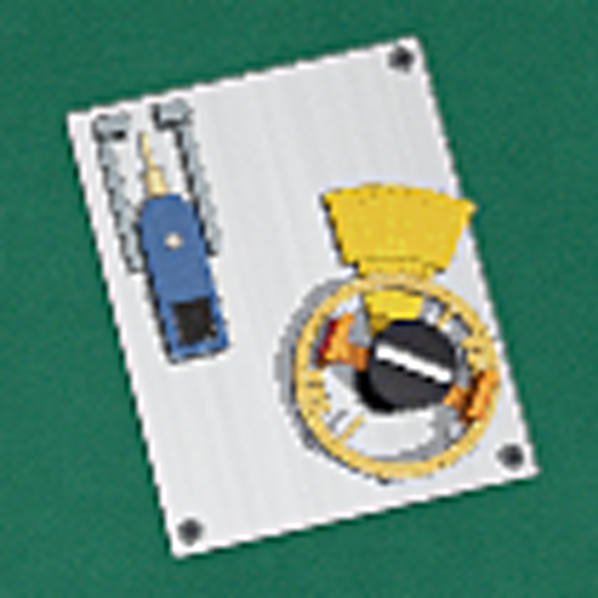

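View pics/scene0.png

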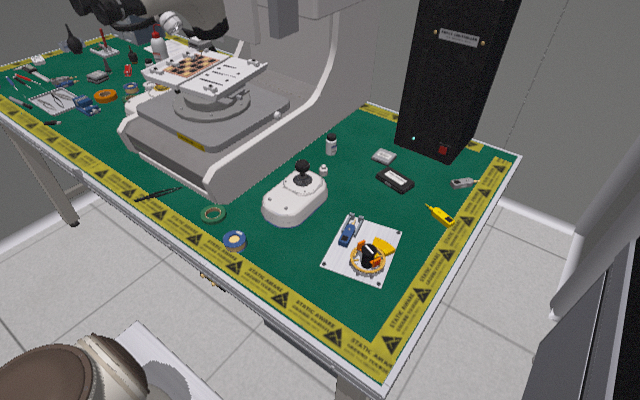

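```bash
python3 - <<'E'
from h import *
import pickle
from scipy.optimize import least_squares
K=pickle.load(open('k0.pkl','rb'));kt=K['top']
_,ks=cap('scene')
for p in [(0.143,0.608,0.196),(0.143,0.608,0.33),(0.15,.6,.45),(0,0,0),(0,0,.4)]: print(p,proj(kt,p),proj(ks,p))
px=lambda u,v:(335+(u+.5)/5.7-.5,160+(v+.5)/5.7-.5)
P=np.array([ray(kt,*px(u,v),.004)[:2] for u,v in [(68,112),(415,38),(538,470),(175,555)]])
L=np.array([(75,26),(75,-111),(-95,-111),(-95,26)])/1000
rot=lambda a:np.array([[np.cos(a),-np.sin(a)],[np.sin(a),np.cos(a)]])
s=least_squares(lambda q:(L@rot(q[2]).T+q[:2]-P).ravel(),[.4,-.1,.2]);q=s.x
print(q,np.degrees(q[2]),s.fun.reshape(-1,2)*1000)
D=lambda p:rot(q[2]).T@(p-q[:2])*1000
for nm,c,z in [('cart back top',(198,356),.02),('backL',(172,362),.02),('backR',(226,348),.02),('black dot front', (172,240),.02),('knob',(412,362),.055),('tabA',(478,390),.041),('tabB',(338,340),.041)]:
  w=ray(kt,*px(*c),z);print(nm,w,D(w[:2]))
def tri(a,b):
  A=[];B=[]
  for k,(u,v) in ((kt,a),(ks,b)):
    d=k['R']@np.array([(u-k['cx'])/k['f'],(v-k['cy'])/k['f'],1]);d/=np.linalg.norm(d);M=np.eye(3)-np.outer(d,d);A.append(M);B.append(M@k['e'])
  A=np.vstack(A);B=np.hstack(B);x=np.linalg.lstsq(A,B,rcond=None)[0];return x,np.linalg.norm(A@x-B)
print('stage',tri((158,197),(213,95)),tri((150,83),(268,65)))
print('frame',tri((215,262),(220,195)), 'joystick',tri((286,175),(302,165)))
print('knobtri',tri(px(412,362),(371,248)))
E
python3 - <<'E'
import cv2
f=cv2.imread('pics/scene0.png');cv2.imwrite('pics/sc1.png',cv2.resize(f[195:295,310:420],None,fx=5.4,fy=5.4,interpolation=cv2.INTER_CUBIC))
E
```

```text
(0.143, 0.608, 0.196) [-52.81077082 462.2643998 ] [-30.02513783 148.38513468]
(0.143, 0.608, 0.33) [-152.17037447  510.37778593] [-77.66660756  85.73569963]
(0.15, 0.6, 0.45) [-289.43961133  573.16739534] [-125.89670755   12.49543228]
(0, 0, 0) [349.20603062 501.28279005] [109.83317519 454.40220832]
(0, 0, 0.4) [379.78205574 718.62386453] [-97.53835749 308.79022527]
[ 0.55297323 -0.04517117  0.2203646 ] 12.625961492293978 [[-0.12009384  1.05415897]
 [ 1.47350394 -0.97470527]
 [-0.93017058 -0.21161009]
 [-0.42323952  0.13215639]]
cart back top [ 0.52560158 -0.04897149  0.02      ] [-27.54044253   2.27462513]
backL [ 0.52344065 -0.03950907  0.02      ] [-27.58076505  11.98056823]
backR [ 0.52849345 -0.05918719  0.02      ] [-26.9515059   -8.32615846]
black dot front [ 0.56839075 -0.04058179  0.02      ] [16.04786247  1.10835256]
knob [ 0.51829105 -0.11887564  0.055     ] [-49.95421412 -64.34111505]
tabA [ 0.51022658 -0.14466081  0.041     ] [-63.45993221 -87.73996463]
tabB [ 0.52816792 -0.09603246  0.041     ] [-35.32300691 -44.20927592]
stage (array([0.52903629, 0.30161497, 0.25521121]), np.float64(0.0046218294509979005)) (array([0.72169062, 0.32479094, 0.25138646]), np.float64(0.003825809492902935))
frame (array([0.44825461, 0.25589197, 0.04475458]), np.float64(0.008745036589817847)) joystick (array([0.60275472, 0.118381  , 0.10629359]), np.float64(0.002162241391649936))
knobtri (array([ 0.51999502, -0.12088383,  0.05588471]), np.float64(0.003917514282551474))
```

View pics/sc1.png

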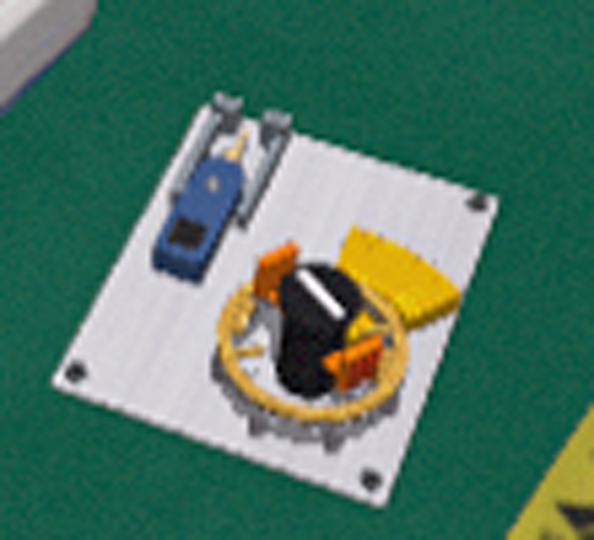

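The crop confirms the blue cartridge lies in the channel about 27 mm short of home. The fit puts dock_home at (0.553, -0.045) with yaw 12.6°, and the measured knob position agrees to 1 mm. The machine stands at x > 0.44 and y > 0.25, so I go round it in front.

{"method": "step_arm", "body": {"targets": "1.67 1.73 -0.1 0;1.67 1.73 -0.1 0;1.67 1.73 -0.1 0;1.67 1.73 -0.1 0;1.67 1.73 -0.1 0;1.67 1.73 -0.1 0;1.67 1.73 -0.1 0;1.67 1.73 -0.1 0;1.67 1.73 -0.1 0;1.67 1.73 -0.1 0;1.67 1.73 -0.1 0;1.67 1.73 -0.1 0"}}

```text
time_s: 1.2
tcp_pos: [0.2912, 0.3589, 0.2078]
ee_rot: [[0.973, -0.23, -0.0], [-0.23, -0.973, -0.0], [-0.0, 0.0, -1.0]]
wrist_force: [-0.7, 1.2, -0.2]
gripper_width: 0.999
gripper_force: 0.0
```

{"method": "step_arm", "body": {"targets": "1.54 2.55 0 0;1.54 2.55 0 0;1.54 2.55 0 0;1.54 2.55 0 0;1.54 2.55 0 0;1.54 2.55 0 0;1.54 2.55 0 0;1.54 2.55 0 0;1.54 2.55 0 0;1.54 2.55 0 0;1.54 2.55 0 0;1.54 2.55 0 0", "claw": 0}}

```text
time_s: 2.2
tcp_pos: [0.4005, 0.0184, 0.208]
ee_rot: [[0.973, -0.23, 0.001], [-0.23, -0.973, 0.0], [0.0, -0.0, -1.0]]
wrist_force: [0.7, 1.4, -0.2]
gripper_width: 0.171
gripper_force: 0.0
```

{"method": "step_arm", "body": {"targets": "0 0 0 -6.48;0 0 0 -6.48;0 0 0 -6.48;0 0 0 -6.48;0 0 0 0;0 0 0 0;0 0 0 0"}}

```text
time_s: 2.78
tcp_pos: [0.4004, 0.0199, 0.2078]
ee_rot: [[0.976, 0.217, -0.0], [0.217, -0.976, 0.0], [-0.0, -0.0, -1.0]]
wrist_force: [0.6, 0.1, -0.1]
gripper_width: 0.005
gripper_force: 0.0
```

{"method": "step_arm", "body": {"targets": "1.3 1.61 0 0;1.3 1.61 0 0;1.3 1.61 0 0;1.3 1.61 0 0;1.3 1.61 0 0;1.3 1.61 0 0;0 0 0 0;0 0 0 0;0 0 0 0"}}

```text
time_s: 3.53
tcp_pos: [0.4972, -0.0571, 0.2075]
ee_rot: [[0.976, 0.218, -0.001], [0.218, -0.976, 0.0], [-0.001, -0.0, -1.0]]
wrist_force: [0.0, 0.1, -0.5]
gripper_width: 0.001
gripper_force: 0.0
```

Run:
```python
from h import *
import pickle
f,k=cap('wrist');cv2.imwrite('pics/w1.png',f);pickle.dump(k,open('k1.pkl','wb'));print(sense()['tcp_pos'],sense()['joints'])
q=[.553,-.0452];a=np.radians(12.63);c,s=np.cos(a),np.sin(a)
W=lambda x,y,z:(q[0]+c*x-s*y,q[1]+s*x+c*y,z)
for n,p in dict(tl=(.075,.026,.004),tr=(.075,-.111,.004),br=(-.095,-.111,.004),bl=(-.095,.026,.004),back=(-.027,0,.02),knob=(-.05,-.065,.055)).items(): print(n,proj(k,W(*p)))
```

```text
[ 0.49707646 -0.05692778  0.20773858] [ 1.20844654e+01  9.32301305e+00 -1.55038570e+01 -1.30832023e-02
 -6.52028602e+01  9.05451837e+01]
tl [295.89684533  62.51071533]
tr [415.31156747  62.32270973]
br [403.83374841 204.29685053]
bl [298.72947089 204.47583099]
back [318.67739164 153.63859683]
knob [377.55850051 178.58904716]
```

View pics/w1.png

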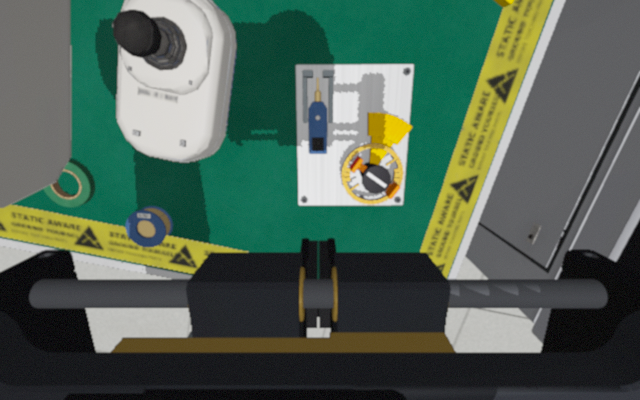

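The wrist view shows the plate corners at (296,65), (413,65), (403,206) and (299,205), the cartridge back at (318,153), and the knob at (376,181). All are within 2 px of the prediction, so I descend behind the cartridge.

{"method": "step_arm", "body": {"targets": "0 0 2.4 0;0 0 2.4 0;0 0 2.4 0;0 0 2.4 0;0 0 2.4 0;0 0 2.4 0;0 0 2.4 0;0 0 1.4 0;0 0 1 0;0 0 0.5 0;0 0 0 0;0 0 0 0"}}

```text
time_s: 4.58
tcp_pos: [0.4979, -0.0569, 0.0114]
ee_rot: [[0.976, 0.22, 0.001], [0.22, -0.976, 0.0], [0.001, 0.0, -1.0]]
wrist_force: [-0.2, 0.2, 1.0]
gripper_width: 0.006
gripper_force: 0.0
```

{"method": "step_arm", "body": {"targets": "0.3 0 0 0;0.3 0 0 0;0.3 0 0 0;0.3 0 0 0;0.2 0 0 0;0 0 0 0;0 0 0 0"}}

```text
time_s: 5.17
tcp_pos: [0.5115, -0.0542, 0.0108]
ee_rot: [[0.976, 0.219, -0.0], [0.219, -0.976, 0.0], [-0.0, -0.0, -1.0]]
wrist_force: [-0.2, -1.2, 0.3]
gripper_width: 0.003
gripper_force: 0.0
```

{"method": "step_arm", "body": {"targets": "0.2 0 0 0;0.2 0 0 0;0.2 0 0 0;0.2 0 0 0;0.2 0 0 0;0.2 0 0 0;0.2 0 0 0;0.2 0 0 0;0.2 0 0 0;0.2 0 0 0;0.2 0 0 0;0 0 0 0"}}

```text
time_s: 6.17
tcp_pos: [0.5334, -0.0493, 0.0109]
ee_rot: [[0.976, 0.219, 0.0], [0.219, -0.976, -0.0], [0.0, 0.0, -1.0]]
wrist_force: [-0.6, -0.7, -0.3]
gripper_width: 0.001
gripper_force: 0.0
```

{"method": "step_arm", "body": {"targets": "0.1 0 0 0;0.1 0 0 0;0.1 0 0 0;0.1 0 0 0;0.1 0 0 0;0.1 0 0 0;0 0 0 0"}}

```text
time_s: 6.75
tcp_pos: [0.539, -0.048, 0.0109]
ee_rot: [[0.976, 0.219, 0.0], [0.219, -0.976, -0.0], [0.0, 0.0, -1.0]]
wrist_force: [0.4, -0.0, 0.8]
gripper_width: 0.005
gripper_force: 0.0
```

{"method": "step_arm", "body": {"targets": "0.05 0 0 0;0.05 0 0 0;0.05 0 0 0;0.05 0 0 0;0 0 0 0"}}

```text
time_s: 7.17
tcp_pos: [0.5408, -0.0476, 0.0109]
ee_rot: [[0.976, 0.219, 0.0], [0.219, -0.976, -0.0], [0.0, 0.0, -1.0]]
wrist_force: [0.6, -0.5, 0.1]
gripper_width: 0.006
gripper_force: 0.0
```

Run:
```python
from h import *
import pickle
f,k=cap('top');g,k2=cap('wrist')
a=cv2.resize(f[160:265,335:440],None,fx=3.8,fy=3.8,interpolation=cv2.INTER_CUBIC)
b=cv2.resize(g[100:300,220:420],(399,399),interpolation=cv2.INTER_CUBIC)
cv2.imwrite('pics/p2.png',np.hstack([a,b]));pickle.dump(k2,open('k2.pkl','wb'));print(sense()['wrist_force'])
```

```text
[ 1.34855047 -0.11448984  0.79985702]
```

View pics/p2.png

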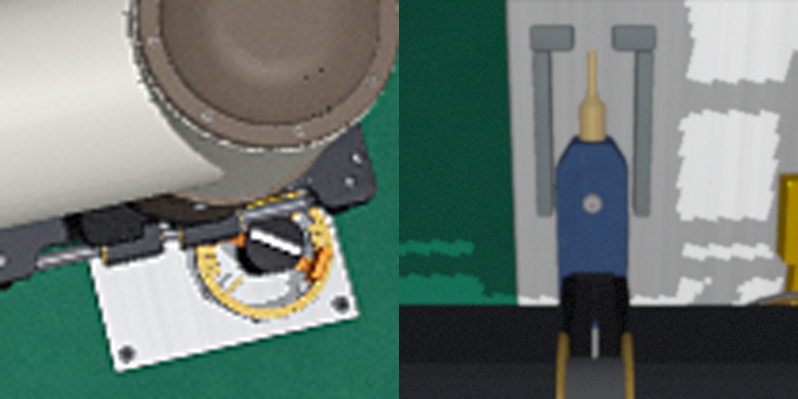

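Run:
```python
from h import *
import pickle
k=pickle.load(open('k2.pkl','rb'))
q=np.array([.553,-.0452]);a=np.radians(12.63);R=np.array([[np.cos(a),-np.sin(a)],[np.sin(a),np.cos(a)]])
px=lambda u,v:(220+(u-399)/1.995,100+v/1.995)
for n,u,v,z in [('stop',553,49,.016),('stopR',635,49,.016),('wall end',545,215,.016),('front',592,138,.02),('tip',592,52,.012),('seam',592,278,.02)]:
  w=ray(k,*px(u,v),z);print(n,R.T@(w[:2]-q)*1000)
```

```text
stop [59.10164461 12.54049907]
stopR [ 59.08796798 -10.68626007]
wall end [ 9.88575636 15.94448223]
front [34.36487933  1.52369502]
tip [58.09131993  1.50519382]
seam [-9.23238789  1.59155825]
```

Run:
```python
from h import *
import pickle
q=np.array([.553,-.0452]);a=np.radians(12.63);R=np.array([[np.cos(a),-np.sin(a)],[np.sin(a),np.cos(a)]])
D=lambda w:np.round(R.T@(w[:2]-q)*1000,1)
k=pickle.load(open('k2.pkl','rb'));px=lambda u,v:(220+(u-399)/1.995,100+v/1.995)
print('dot now',D(ray(k,*px(592,204),.02)))
kt=pickle.load(open('k0.pkl','rb'))['top'];px0=lambda u,v:(335+u/5.7-.4,160+v/5.7-.4)
for n,u,v,z in [('dot',172,240,.02),('front',160,195,.02),('tip',143,135,.012),('back',198,356,.02)]: print(n,D(ray(kt,*px0(u,v),z)))
f=cv2.imread('pics/w1.png');k1=pickle.load(open('k1.pkl','rb'))
g,k3=cap('wrist')
cv2.imwrite('pics/p3.png',np.hstack([cv2.resize(f[60:160,290:350],None,fx=5.5,fy=5.5,interpolation=cv2.INTER_CUBIC),cv2.resize(g[130:290,285:350],None,fx=3.4375,fy=3.4375,interpolation=cv2.INTER_CUBIC)]))
s=sense();print(s['tcp_pos'],s['wrist_force'],s['time_s'])
```

```text
dot now [14.5  1.6]
dot [16.   1.1]
front [33.3  1.3]
tip [58.3  0.8]
back [-27.6   2.3]
[ 0.5405972  -0.04766679  0.01082315] [-0.30235066 -0.27191068 -1.08355895] 7.3167
```

View pics/p3.png

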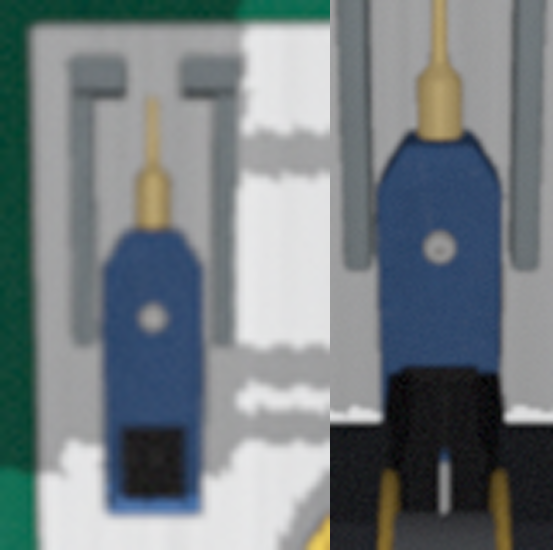

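Run:
```python
from h import *
import pickle
q=np.array([.553,-.0452]);a=np.radians(12.63);R=np.array([[np.cos(a),-np.sin(a)],[np.sin(a),np.cos(a)]])
D=lambda w:np.round(R.T@(w[:2]-q)*1000,1)
g,k=cap('wrist');s=sense()
print('tcp px',proj(k,s['tcp_pos']),proj(k,np.array(s['tcp_pos'])+[0,0,.019]), 'cam dock',D(k['e']),k['e'])
for u,v in [(318,263),(318,240),(318,280)]:
  for z in (.004,.02): print(u,v,z,D(ray(k,u,v,z)))
h=cv2.convertScaleAbs(g[200:330,265:372],alpha=3,beta=30)
cv2.imwrite('pics/p4.png',cv2.resize(h,None,fx=4.6,fy=4.6,interpolation=cv2.INTER_CUBIC))
```

```text
tcp px [318.74532425 238.52275909] [318.86842361 251.12254495] cam dock [66.4  1. ] [ 0.61751938 -0.02967203  0.19854719]
318 263 0.004 [-33.6   0.8]
318 263 0.02 [-25.4   0.8]
318 240 0.004 [-16.6   0.8]
318 240 0.02 [-9.8  0.8]
318 280 0.004 [-46.8   0.8]
318 280 0.02 [-37.5   0.8]
```

View pics/p4.png

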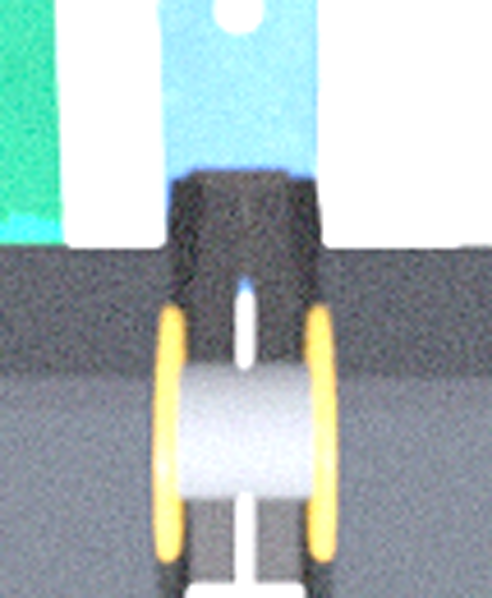

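The enlarged view shows that the cartridge has not moved: its dot is still at dock x = 15, and the black patch merges with the black fingers. The channel and the block also look 7 % too small, so the fingertips may be higher than reported and gliding over the top. I back off and feel for the plate.

{"method": "step_arm", "body": {"targets": "-0.5 0 0 0;-0.5 0 0 0;-0.5 0 0 0;-0.5 0 0 0;-0.5 0 0 0;-0.5 0 0 0;-0.5 0 0 0;-0.5 0 0 0;-0.5 0 0 0;0 0 0 0;0 0 0 0"}}

```text
time_s: 8.28
tcp_pos: [0.4966, -0.0575, 0.011]
ee_rot: [[0.976, 0.219, 0.0], [0.219, -0.976, -0.0], [0.0, 0.0, -1.0]]
wrist_force: [0.3, 0.4, -0.3]
gripper_width: 0.009
gripper_force: 0.0
```

{"method": "step_arm", "body": {"targets": "0 0 0.1 0;0 0 0.1 0;0 0 0.1 0;0 0 0.1 0;0 0 0 0;0 0 0 0"}}

```text
time_s: 8.78
tcp_pos: [0.4967, -0.0575, 0.0067]
ee_rot: [[0.976, 0.219, -0.0], [0.219, -0.976, -0.0], [-0.0, -0.0, -1.0]]
wrist_force: [-0.1, -0.7, 0.3]
gripper_width: 0.006
gripper_force: 0.0
```

{"method": "step_arm", "body": {"targets": "0 0 0.1 0;0 0 0.1 0;0 0 0 0;0 0 0 0"}}

```text
time_s: 9.12
tcp_pos: [0.4967, -0.0575, 0.0048]
ee_rot: [[0.976, 0.219, -0.0], [0.219, -0.976, -0.0], [-0.0, 0.0, -1.0]]
wrist_force: [-0.8, 0.1, 0.4]
gripper_width: 0.003
gripper_force: 0.0
```

Run:
```python
from h import *
s=sense();print({k:np.round(v,4) for k,v in s.items()})
g,k=cap('wrist');cv2.imwrite('pics/w5.png',g)
import pickle;pickle.dump(k,open('k5.pkl','wb'))
```

```text
{'time_s': np.float64(9.1167), 'joints': array([ 1.20350e+01,  2.34930e+01, -3.03879e+01,  1.00000e-03,
       -3.61276e+01,  9.06064e+01]), 'joint_velocities': array([ 0.0809, -0.1389,  0.0413, -0.0096,  0.1088, -0.0229]), 'effort': array([-2.30000e-03, -3.34512e+01,  1.19339e+01,  2.59910e+00,
        7.59000e-02,  0.00000e+00]), 'tcp_pos': array([ 0.4967, -0.0575,  0.0048]), 'ee_rot': array([[ 9.758e-01,  2.189e-01, -1.000e-04],
       [ 2.189e-01, -9.758e-01, -0.000e+00],
       [-1.000e-04,  0.000e+00, -1.000e+00]]), 'wrist_force': array([-0.7647,  0.1061,  0.3598]), 'moment': array([-0.0402, -0.0412,  0.0045]), 'gripper_force': np.float64(0.0), 'gripper_width': np.float64(0.0033)}
```

{"method": "step_arm", "body": {"targets": "0 0 0.1 0;0 0 0.1 0;0 0 0.1 0;0 0 0 0;0 0 0 0"}}

```text
time_s: 9.58
tcp_pos: [0.4967, -0.0575, 0.0017]
ee_rot: [[0.976, 0.219, -0.0], [0.219, -0.976, -0.0], [-0.0, -0.0, -1.0]]
wrist_force: [-0.1, 0.3, 0.5]
gripper_width: 0.003
gripper_force: 0.0
```

Run:
```python
import cv2,numpy as np
g=cv2.imread('pics/w5.png')
cv2.imwrite('pics/w5c.png',cv2.resize(cv2.convertScaleAbs(g[90:290,200:440],alpha=1.6,beta=15),None,fx=2.5*1.3,fy=2.5*1.2,interpolation=cv2.INTER_CUBIC))
```

```text
(no output)
```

View pics/w5c.png

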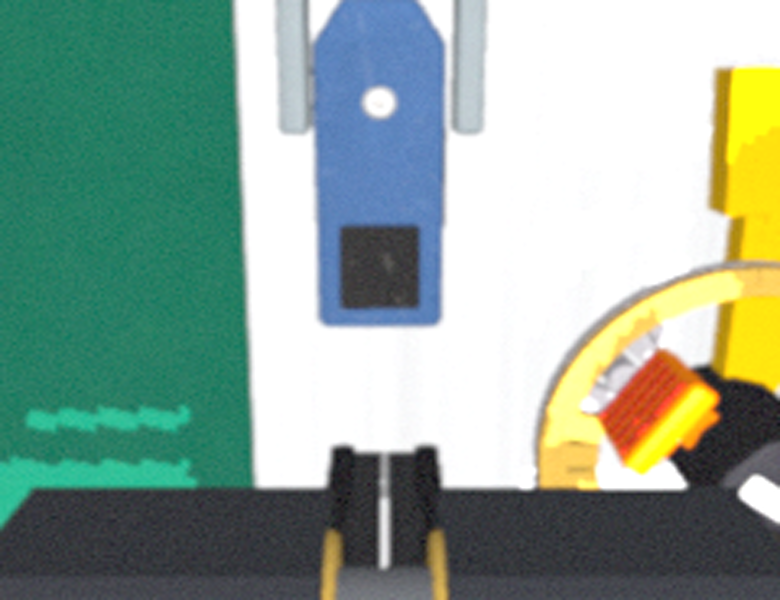

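Run:
```python
from h import *
import pickle
from scipy.optimize import least_squares
k=pickle.load(open('k5.pkl','rb'))
q=np.array([.553,-.0452]);a=np.radians(12.63);R=np.array([[np.cos(a),-np.sin(a)],[np.sin(a),np.cos(a)]])
W=lambda x,y,z:np.r_[q+R@[x,y],z]
px=lambda U,V:np.array([200+U/3.25,90+V/3])
def res(p):
  kk=dict(k);kk['e']=k['e']+p[:3];o=[]
  for U,V,y in [(278,132,.0175),(485,132,-.0175),(310,132,.0125),(455,132,-.0125)]: o+=list(proj(kk,W(.01,y,.016))-px(U,V))
  for U,V,y in [(319,325,.011),(442,325,-.011)]: o+=list(proj(kk,W(p[3],y+p[4],.02))-px(U,V))
  for U,V in [(236,0),(253,480)]:
    w=ray(kk,*px(U,V),.004); o.append((R.T@(w[:2]-q))[1]*1700-.026*1700)
  return o
s=least_squares(res,[0,0,0,-.025,0]);print(s.x*1000,np.round(s.fun,1), R.T@s.x[:2]*1000)
```

```text
[  1.1070979   -0.80427977   1.37964219 -25.95074643   0.31150904] [ 0.5  0.  -0.1 -0.  -0.3  0.   0.1 -0.  -0.2  0.   0.2 -0.  -0.7  0.6] [ 0.90444965 -1.02688975]
```

The wrist picture fits the reported pose to within 1–2 mm, yet the fingers meet nothing at z = 1.7 mm. So the finger ends must be shorter than the TCP, and I keep feeling downward.

{"method": "step_arm", "body": {"targets": "0 0 0.1 0;0 0 0.1 0;0 0 0.1 0;0 0 0 0;0 0 0 0"}}

```text
time_s: 10.0
tcp_pos: [0.4967, -0.0575, -0.0012]
ee_rot: [[0.976, 0.219, -0.0], [0.219, -0.976, -0.0], [-0.0, 0.0, -1.0]]
wrist_force: [0.7, -0.7, 0.3]
gripper_width: 0.005
gripper_force: 0.0
```

{"method": "step_arm", "body": {"targets": "0 0 0.1 0;0 0 0.1 0;0 0 0 0;0 0 0 0"}}

```text
time_s: 10.33
tcp_pos: [0.4967, -0.0575, -0.0032]
ee_rot: [[0.976, 0.219, -0.0], [0.219, -0.976, -0.0], [-0.0, -0.0, -1.0]]
wrist_force: [-0.3, 0.5, 0.9]
gripper_width: 0.006
gripper_force: 0.0
```

{"method": "step_arm", "body": {"targets": "0 0 0.1 0;0 0 0.1 0;0 0 0 0;0 0 0 0"}}

```text
time_s: 10.67
tcp_pos: [0.4967, -0.0575, -0.0052]
ee_rot: [[0.976, 0.219, -0.0], [0.219, -0.976, -0.0], [-0.0, 0.0, -1.0]]
wrist_force: [0.5, -0.0, -0.4]
gripper_width: 0.004
gripper_force: 0.0
```

{"method": "step_arm", "body": {"targets": "0 0 0.1 0;0 0 0.1 0;0 0 0 0;0 0 0 0"}}

```text
time_s: 11.0
tcp_pos: [0.4967, -0.0575, -0.0072]
ee_rot: [[0.976, 0.219, -0.0], [0.219, -0.976, -0.0], [-0.0, -0.0, -1.0]]
wrist_force: [0.6, 0.9, -0.5]
gripper_width: 0.007
gripper_force: 0.0
```

{"method": "step_arm", "body": {"targets": "0 0 0.1 0;0 0 0.1 0;0 0 0 0;0 0 0 0"}}

```text
time_s: 11.33
tcp_pos: [0.4967, -0.0575, -0.0092]
ee_rot: [[0.976, 0.219, -0.0], [0.219, -0.976, -0.0], [-0.0, 0.0, -1.0]]
wrist_force: [0.7, -0.6, -0.6]
gripper_width: 0.003
gripper_force: 0.0
```

{"method": "step_arm", "body": {"targets": "0 0 0.1 0;0 0 0.1 0;0 0 0 0;0 0 0 0"}}

```text
time_s: 11.67
tcp_pos: [0.4967, -0.0575, -0.0112]
ee_rot: [[0.976, 0.219, -0.0], [0.219, -0.976, -0.0], [-0.0, -0.0, -1.0]]
wrist_force: [-1.0, -0.3, 0.1]
gripper_width: 0.003
gripper_force: 0.0
```

{"method": "step_arm", "body": {"targets": "0 0 0.1 0;0 0 0.1 0;0 0 0 0;0 0 0 0"}}

```text
time_s: 12.0
tcp_pos: [0.4966, -0.0575, -0.0132]
ee_rot: [[0.976, 0.219, -0.0], [0.219, -0.976, -0.0], [-0.0, -0.0, -1.0]]
wrist_force: [0.3, -0.2, -0.5]
gripper_width: 0.005
gripper_force: 0.0
```

Run:
```python
from h import *
import pickle
s=sense();print(s['tcp_pos'],s['wrist_force'],s['joints'])
k5=pickle.load(open('k5.pkl','rb'))
g5=cv2.imread('pics/w5.png');g,k=cap('wrist');cv2.imwrite('pics/w6.png',g)
# cartridge width & dot now vs at tcp z=.0048
for im in (g5,g):
  b=im.astype(int);m=((b[...,0]>b[...,2]+25)&(b[...,0]>b[...,1]+12)).astype(np.uint8)
  n,l,st,c=cv2.connectedComponentsWithStats(m[:, 260:380]);i=1+np.argmax(st[1:,4]);print(st[i],c[i])
```

```text
[ 0.49664437 -0.05750171 -0.01323499] [ 0.3462249  -0.16945507 -0.5034707 ] [ 1.20358742e+01  2.52392959e+01 -3.12389716e+01 -6.60638020e-06
 -3.35350377e+01  9.06046537e+01]
[  36   89   41  110 3383] [ 56.29116169 138.2228791 ]
[  33   87   46  121 4179] [ 56.1296961  140.87245753]
```

{"method": "step_arm", "body": {"targets": "0 0 0.1 0;0 0 0 0;0 0 0 0"}}

```text
time_s: 12.3
tcp_pos: [0.4967, -0.0575, -0.0142]
ee_rot: [[0.976, 0.219, -0.0], [0.219, -0.976, -0.0], [-0.0, -0.0, -1.0]]
wrist_force: [0.1, 0.3, -0.4]
gripper_width: 0.003
gripper_force: 0.0
```

{"method": "step_arm", "body": {"targets": "0 0 0.1 0;0 0 0 0;0 0 0 0"}}

```text
time_s: 12.55
tcp_pos: [0.4967, -0.0575, -0.0152]
ee_rot: [[0.976, 0.219, -0.0], [0.219, -0.976, -0.0], [-0.0, 0.0, -1.0]]
wrist_force: [0.2, 0.8, 0.3]
gripper_width: 0.006
gripper_force: 0.0
```

{"method": "step_arm", "body": {"targets": "0 0 0.1 0;0 0 0 0;0 0 0 0"}}

```text
time_s: 12.8
tcp_pos: [0.4967, -0.0575, -0.0162]
ee_rot: [[0.976, 0.219, -0.0], [0.219, -0.976, -0.0], [-0.0, -0.0, -1.0]]
wrist_force: [0.2, 0.7, 0.4]
gripper_width: 0.006
gripper_force: 0.0
```

From the first wrist picture, the open fingertips stood 155 px apart for 86.5 mm. That puts them at a depth of 0.175 m, so the real finger ends lie about 26 mm behind the reported TCP. The tips are therefore now about 10 mm above the bench, the right height to push.

{"method": "step_arm", "body": {"targets": "0.3 0 0 0;0.3 0 0 0;0.3 0 0 0;0.3 0 0 0;0.3 0 0 0;0.2 0 0 0;0 0 0 0;0 0 0 0"}}

```text
time_s: 13.47
tcp_pos: [0.5133, -0.0538, -0.0162]
ee_rot: [[0.976, 0.219, -0.0], [0.219, -0.976, -0.0], [-0.0, -0.0, -1.0]]
wrist_force: [-0.3, 0.0, 0.9]
gripper_width: 0.006
gripper_force: 0.0
```

{"method": "step_arm", "body": {"targets": "0.15 0 0 0;0.15 0 0 0;0.15 0 0 0;0.15 0 0 0;0.15 0 0 0;0.15 0 0 0;0.15 0 0 0;0.15 0 0 0;0 0 0 0"}}

```text
time_s: 14.22
tcp_pos: [0.5255, -0.0511, -0.0161]
ee_rot: [[0.976, 0.219, 0.001], [0.219, -0.976, 0.0], [0.0, 0.0, -1.0]]
wrist_force: [0.6, -0.3, 0.0]
gripper_width: 0.006
gripper_force: 0.0
```

```bash
cat > c.py <<'E'
from h import *
s=sense();print(s['tcp_pos'],s['wrist_force'],s['moment'])
g,k=cap('wrist')
q=np.array([.553,-.0452]);a=np.radians(12.63);R=np.array([[np.cos(a),-np.sin(a)],[np.sin(a),np.cos(a)]])
D=lambda w:np.round(R.T@(w[:2]-q)*1000,1)
print('tcp dock',D(s['tcp_pos']))
b=g.astype(int);m=((b[...,0]>b[...,2]+25)&(b[...,0]>b[...,1]+12)).astype(np.uint8)
m=m[:,260:380];n,l,st,c=cv2.connectedComponentsWithStats(m);i=1+np.argmax(st[1:,4]);t=st[i][1];us=np.where(l[t+1]==i)[0]
print(st[i],'front',D(ray(k,260+us.mean(),t,.02)))
E
python3 c.py
```

```text
[ 0.52550668 -0.05105272 -0.01612174] [ 0.55307388 -0.25986638  0.00593871] [-0.04960204 -0.07823127  0.00863794]
tcp dock [-28.1   0.3]
[  34  128   45  117 3932] front [43.2  1.5]
```

The cartridge is now moving with the fingers.

{"method": "step_arm", "body": {"targets": "0.13 0 0 0;0.13 0 0 0;0.13 0 0 0;0.13 0 0 0;0.13 0 0 0;0.13 0 0 0;0.13 0 0 0;0.13 0 0 0;0.13 0 0 0;0.13 0 0 0;0.13 0 0 0;0 0 0 0"}}

```text
time_s: 15.27
tcp_pos: [0.5394, -0.0479, -0.0161]
ee_rot: [[0.976, 0.219, 0.001], [0.219, -0.976, 0.0], [0.001, 0.0, -1.0]]
wrist_force: [-0.9, 0.2, 0.4]
gripper_width: 0.009
gripper_force: 0.0
```

{"method": "step_arm", "body": {"targets": "0.05 0 0 0;0.05 0 0 0;0 0 0 0;0 0 0 0"}}

```text
time_s: 15.6
tcp_pos: [0.54, -0.0478, -0.0161]
ee_rot: [[0.976, 0.219, 0.0], [0.219, -0.976, 0.0], [0.0, -0.0, -1.0]]
wrist_force: [-1.0, -0.1, -0.1]
gripper_width: 0.007
gripper_force: 0.1
```

```bash
python3 c.py
```

```text
[ 0.53997179 -0.04780165 -0.01614828] [-1.03767117 -0.05138871 -0.13096574] [-0.04744265  0.02209666 -0.02563734]
tcp dock [-13.3   0.3]
[  34  128   45  117 3930] front [58.   1.5]
```

{"method": "step_arm", "body": {"targets": "0.05 0 0 0;0.05 0 0 0;0 0 0 0"}}

```text
time_s: 15.9
tcp_pos: [0.5409, -0.0476, -0.0162]
ee_rot: [[0.976, 0.219, -0.0], [0.219, -0.976, -0.0], [-0.0, 0.0, -1.0]]
wrist_force: [-0.3, 0.8, 0.0]
gripper_width: 0.005
gripper_force: 0.2
```

{"method": "step_arm", "body": {"targets": "0.05 0 0 0;0 0 0 0;0 0 0 0"}}

```text
time_s: 16.15
tcp_pos: [0.5409, -0.0476, -0.0162]
ee_rot: [[0.976, 0.219, -0.001], [0.219, -0.976, -0.0], [-0.001, -0.0, -1.0]]
wrist_force: [-2.0, -0.6, 1.5]
gripper_width: 0.003
gripper_force: 0.9
```

{"method": "step_arm", "body": {"targets": "0.05 0 0 0;0 0 0 0;0 0 0 0"}}

```text
time_s: 16.4
tcp_pos: [0.5409, -0.0476, -0.0163]
ee_rot: [[0.976, 0.219, -0.002], [0.219, -0.976, -0.0], [-0.002, -0.0, -1.0]]
wrist_force: [-3.2, -0.6, 1.8]
gripper_width: 0.004
gripper_force: 1.9
```

{"method": "step_arm", "body": {"targets": "0.05 0 0 0;0 0 0 0;0 0 0 0"}}

```text
time_s: 16.65
tcp_pos: [0.5409, -0.0476, -0.0163]
ee_rot: [[0.976, 0.218, -0.003], [0.218, -0.976, -0.0], [-0.003, -0.0, -1.0]]
wrist_force: [-5.8, -0.9, 4.2]
gripper_width: 0.002
gripper_force: 2.6
```

The cartridge is home against the stop: position steady at about 6 N, with its front at 59 mm in the picture. I back off, rise and go over the knob.

{"method": "step_arm", "body": {"targets": "-0.1 0 0 0;-0.3 0 0 0;-0.5 0 0 0;-0.6 0 0 0;0 0 -2 0;0 0 -3 0;0 0 -3 0;0 0 -3 0;0 0 -3 0;0 0 0 0"}}

```text
time_s: 17.48
tcp_pos: [0.5325, -0.0502, 0.1306]
ee_rot: [[0.975, 0.22, 0.015], [0.22, -0.975, 0.001], [0.015, 0.002, -1.0]]
wrist_force: [0.3, -0.2, -0.4]
gripper_width: 0.006
gripper_force: 0.0
```

{"method": "step_arm", "body": {"targets": "-0.5 1.29 0 0;-0.5 1.29 0 0;-0.5 1.29 0 0;-0.5 1.29 0 0;-0.5 1.29 0 0;0 0 0 7;0 0 0 7;0 0 0 7;0 0 0 7;0 0 0 7;0 0 0 0;0 0 0 0", "claw": 8.7}}

```text
time_s: 18.48
tcp_pos: [0.5175, -0.1189, 0.1238]
ee_rot: [[0.926, -0.378, 0.001], [-0.378, -0.926, 0.0], [0.001, -0.0, -1.0]]
wrist_force: [0.1, 0.1, 0.6]
gripper_width: 0.835
gripper_force: 0.0
```

Run:
```python
from h import *
import pickle
g,k=cap('wrist');s=sense();print(s['tcp_pos'],s['joints'],s['gripper_width'])
cv2.imwrite('pics/w7.png',g);pickle.dump(k,open('k7.pkl','wb'))
b=g.astype(int);B,G,Rr=b[...,0],b[...,1],b[...,2]
o=((Rr>120)&(G<0.62*Rr)&(B<0.4*Rr)).astype(np.uint8)
n,l,st,c=cv2.connectedComponentsWithStats(o)
for i in range(1,n):
  if st[i,4]>15: print(st[i],c[i],ray(k,*c[i],.045))
print('pred knob',proj(k,(.5162,-.119,.055)),'A/B pred')
for sg in (1,-1):
  a=np.radians(67.6);print(proj(k,(.5162+sg*.026*np.cos(a),-.119+sg*.026*np.sin(a),.052)))
# black cap ascii
y0,x0=[int(v) for v in proj(k,(.5162,-.119,.055))[::-1]]
sub=g[y0-34:y0+34:2,x0-50:x0+50:2].astype(int)
for row in sub: print(''.join('O' if p[2]>130 and p[1]<.65*p[2] else 'Y' if p[2]>140 and p[0]<.6*p[2] else '#' if p.max()<75 else 'W' if p.min()>150 else '.' for p in row))
```

```text
[ 0.51753555 -0.11887188  0.12382773] [ 4.57647514e+00  1.67239465e+01 -1.87209392e+01 -2.77451026e-03
 -5.45173175e+01  6.32392751e+01] 0.8801930062067346
[285 192  11  18 101] [288.83168317 200.01980198] [ 0.5305215  -0.09597612  0.045     ]
[335 192  17  22 187] [345.28877005 201.34224599] [ 0.51050235 -0.14173151  0.045     ]
[298 196   5   7  25] [299.76 198.44] [ 0.52819846 -0.10548518  0.045     ]
pred knob [319.12531003 208.2825232 ] A/B pred
[289.10055081 207.17520054]
[349.10783134 207.33845765]
WWWWWWWWW.YYY.WW.YYYYYYYYYWW.Y.WWWW.YYYYY.WWWW....
WWWWWWWW.YYYWWWWW.YYYYYYYYWW.YWWWW.YYYYYY.WWWW..#.
WWWWWWWW.YY.WWWWW.YYYYYYYYWWY.WWWW.YYYYYYY.WWWW...
WWWWWWW.YYYWWWWWWW.YYYYYYYWWWWWWWWW.YYYYYY.WWWWW..
WWWWWWWYYY.WWWWWWWW.YYYYYY..WWWWWWWW.YYYYYYWWWWW..
WWWWWW.YY.W.WWWWWWWWYYY...##..WWWWWWWYYYYYY.WWWWWW
WWWWWW.YY.WWWWWWWWWW..########WWWWWWW.YYYYY.WWWWWW
WWWWWWYYY...WWWWWWW.##########.WWWWWWWYYYYYY.WWWWW
WWWWWWYYY...WWWWWWW.###########.WWWWWW.Y..YYWWWWWW
WWWWW.YY..OOWWWWWWW############WWWWWWW.O..YYWWWWWW
WWWWWWYYYOO.WWWWWW.############.WWWWWW..O.YYWWWWWW
WWWWWWYYOOOOOYOOO.##########
[... 444 characters left out ...]
Y.WW.###############.WWWWWOOYWWWWW...
WWWWWWWWWYYYYYY.WW##############.WWWWW.YYYWWW.....
WWWWWWWWWYYYYYYY...############..WWWW.YYYWWW......
WWWWWWWWWWYYYYYY....###########WWWWW.YYYWW........
WWWWWWWWWWWYYYY...WWY.#####.....WWWYYYYYW.........
WWWWWWWWWWWWYYYY..WWYWWWWWWWWW..W.YYYYY...........
WWWWWWWWWWWWWYYYYY.YYWWWWWWWW...YYYYYY............
WWWWWWWWWWWWWW.YYYYYY........YYYYYYYY.............
WWWWWWWWWWWWWWWW.YYYYYYYYYYYYYYYYYY...............
WWWWWWWWWWWWWWWWWW.YYYYYYYYYYYYY..................
WWWWWWWWWWWWWWWWWWWWWWW....WWWW...................
WWWWWWWWWWWWWWWWWWWWWWWWWWWWWW....................
WWWWWWWWWWWWWWWWWWWWWWWWWWWW......................
WWWWWWWWWWWWWWWWWWWWWWWWWWW.......................
```

The knob cap centre is at (318,207), between the fingers, and the tabs are level in the picture to about 1°. I descend around them.

{"method": "step_arm", "body": {"targets": "0 0 1.5 0;0 0 1.5 0;0 0 1.5 0;0 0 1.5 0;0 0 1.5 0;0 0 1.5 0;0 0 1 0;0 0 0.8 0;0 0 0.5 0;0 0 0.3 0;0 0 0 0;0 0 0 0"}}

```text
time_s: 19.53
tcp_pos: [0.5179, -0.1189, 0.0083]
ee_rot: [[0.925, -0.38, 0.001], [-0.38, -0.925, -0.0], [0.001, -0.0, -1.0]]
wrist_force: [-1.0, 0.4, -0.1]
gripper_width: 0.999
gripper_force: 0.0
```

```bash
cat > d.py <<'E'
from h import *
g,k=cap('wrist');s=sense();R=np.array(s['ee_rot'])
print(np.round(s['tcp_pos'],4),'yaw',round(np.degrees(np.arctan2(R[1,0],R[0,0])),2),'F',np.round(s['wrist_force'],1),'M',np.round(s['moment'],3),'w',round(s['gripper_width']*87,1),s['gripper_force'])
sub=g[170:290:3,230:410:3].astype(int)
for row in sub: print(''.join('O' if p[2]>110 and p[1]<.65*p[2] else 'Y' if p[2]>140 and p[0]<.6*p[2] else '#' if p.max()<75 else 'W' if p.min()>150 else '.' for p in row))
E
python3 d.py
```

```text
[ 0.5181 -0.119   0.0084] yaw -22.34 F [-0.3  0.   0.4] M [-0.065 -0.044 -0.001] w 87.1 0.0
WWWWWWWYYYYYYYYYYYYYYYYYYYYYYYYYYWWWWWWWWWW.#.#####.######..
WWWWWWWWYYYYYYYYYYYYYYYYYYYYYYY..WWWWWWWWWW..#.#############
WWWWWWWWWYYYYYYYYYYYYYYYYYYYYY.WWWWWWWWWWWWW.######..#######
WWWWWWWWWWYYYYYYYYYYYYYYYYYYYY.WWWWWWWWWWWWWW.#####..##..#..
WWWWWWWWWW.YYYYYYYYYYYYYYYYYYY.WWWWWWWWWWWWWW..#######.#####
WWWWWWWWWWW.YYYYYYYYYYYYYYYYYY.WWWW..WWWWWWWWW.#####.######.
WWWWWWWWWWWWYYY.YYYYYYYYYYY...........WWWWWWWWW.#####..##.#.
WWWWWWWWWWWWW.WWYYYYYYY...YYYYYYYYY..WWWWWWWWWW..######..###
WWWWWWWWWWWWWWWWWYYYY..YYYYYYYYYYYYYYY..WWWWWWWW.#.###.#.#.#
WWWWWWWWWWWWWWWWWWY.YYYYYYYYYYYYYYYYYYYY..WWWWWWW...###...#.
WWWWWWWWWWWWWWWWW.YYYYYYYYYYYYY.WW.YYYYYYY.WWWWWW..###.##.##
WWWWWWWWWWWWWWWW.YYYYYYYYYYYYYYWWWWYY.YYYYY.WWWWWW.....#.###
WWWWWWWWWWWWWWW.YYYYYYYYYYYYYYYWWWWYWWWYYYYYY.WWWWW.#....#.#
WWWWWWWWWWWWWW.YYYY..YYYYYYYYYYWWW.YWWWW.YYYYY.WWWW........#
WWWWWWWWWWWWW.YYYYWWW.YYYYYYYYYWWWY.WWWWW.YYYYY.WWWW.###..#.
WWWWWWWWWWWW.YYYYWWWWWYYYYYYYYYWWWYWWWWW.YYYYYY.WWWWW.#.....
WWWWWWWWWWWWYYYYWWWWWWWYYYYYYYYW
[... 731 characters left out ...]
#######OOOOOOOOOOOY.WWWW#####
####WWWWWWYOOOOOOOOOO##################OOOOOOOOOOY.WWWW.####
####WWWWWWYOOOOOO..W.##################....OOOOYOY.WWWW#####
####WWWWWWYOOOOO..WW.###################WWW.OOYYOYWWWW.#####
####WWWWWW.OOOOO..WW####################.WWWOOOYO.WWW..#####
####WWWWWWWOOOOOY...####################.WWWOOYYOWW....#####
####WWWWWWW.OOOOY..##.WWWWWWWWWWWWWWWWW#.WWWOOYYO......#####
####WWWWWWWWOOOYYY..#.WWWWWWWWWWWWWWWWW#WWW..OYOO.......####
###.WWWWWWW.OOOYYYY.#..............WWWW#WW..YOOOO.......####
############################################################
###################################################.........
.##.##.#.#.####.##....#.....#....#.#.###.##.##..#...........
```

{"method": "step_arm", "body": {"targets": "0 0 0 0;0 0 0 0;0 0 0 0;0 0 0 0;0 0 0 0;0 0 0 0;0 0 0 0;0 0 0 0", "claw": 6}}

```text
time_s: 20.25
tcp_pos: [0.5175, -0.1189, 0.0079]
ee_rot: [[0.925, -0.38, -0.0], [-0.38, -0.925, -0.0], [-0.0, 0.0, -1.0]]
wrist_force: [-0.3, -0.9, -0.0]
gripper_width: 0.691
gripper_force: 0.0
```

{"method": "step_arm", "body": {"targets": "0 0 0 0;0 0 0 0;0 0 0 0;0 0 0 0", "claw": 5.4}}

```text
time_s: 20.58
tcp_pos: [0.5174, -0.119, 0.0079]
ee_rot: [[0.925, -0.38, -0.0], [-0.38, -0.925, -0.0], [-0.0, 0.0, -1.0]]
wrist_force: [-0.6, -0.3, 1.2]
gripper_width: 0.629
gripper_force: 5.1
```

{"method": "step_arm", "body": {"targets": "0 0 0 0;0 0 0 0;0 0 0 0;0 0 0 0", "claw": 4.8}}

```text
time_s: 20.92
tcp_pos: [0.5175, -0.119, 0.008]
ee_rot: [[0.925, -0.38, 0.0], [-0.38, -0.925, -0.0], [0.0, 0.0, -1.0]]
wrist_force: [-0.2, -0.7, 2.3]
gripper_width: 0.558
gripper_force: 7.6
```

{"method": "step_arm", "body": {"targets": "0 0 0 0;0 0 0 0;0 0 0 0;0 0 0 0;0 0 0 0", "claw": 4.2}}

```text
time_s: 21.33
tcp_pos: [0.5174, -0.1192, 0.0082]
ee_rot: [[0.925, -0.38, -0.0], [-0.38, -0.925, -0.0], [-0.0, 0.0, -1.0]]
wrist_force: [-1.2, -0.9, 4.3]
gripper_width: 0.488
gripper_force: 19.8
```

```bash
python3 d.py
```

```text
[ 0.5174 -0.1192  0.0082] yaw -22.35 F [-2.3 -1.3  4.7] M [-0.283  0.589  0.012] w 42.5 20.192368626594543
WWWWWWWYYYYYYYYYYYYYYYYYYYYYYYYYYWWWWWWWWWW.#####.#.######.#
WWWWWWWWYYYYYYYYYYYYYYYYYYYYYY...WWWWWWWWWW..###..##########
WWWWWWWWWYYYYYYYYYYYYYYYYYYYYYWWWWWWWWWWWWWW.##...#####.####
WWWWWWWWWWYYYYYYYYYYYYYYYYYYYY.WWWWWWWWWWWWWW.#....##..#####
WWWWWWWWWW.YYYYYYYYYYYYYYYYYYY.WWWWWWWWWWWWWW..#...#.#######
WWWWWWWWWWW.YYYYYYYYYYYYYYYYYYWWWW....WWWWWWWW....#.####.###
WWWWWWWWWWWWYY..YYYYYYYYYY............WWWWWWWWW...######..##
WWWWWWWWWWWWWWWWYYYYYY...YYYYYYYYYY...WWWWWWWWW...#####..###
WWWWWWWWWWWWWWWWWYYY..YYYYYYYYYYYYYYYY..WWWWWWWWW.##.####..#
WWWWWWWWWWWWWWWWW...YYYYYYYYYYYYYYYYYYYY..WWWWWWW..##.#....#
WWWWWWWWWWWWWWWW..YYYYYYYYYYYYWWW..YYYYYYY.WWWWWWW.......##.
WWWWWWWWWWWWWWW..YYYYYYYYYYYYY.WWWWY..YYYYY.WWWWWW...#...##.
WWWWWWWWWWWWWW.YYYYYYYYYYYYYYYWWWW.Y.WW.YYYY..WWWWW...#..#.#
WWWWWWWWWWWWW.YYYY.W.YYYYYYYYYYWWWYYWWWW.YYYY..WWWW...##.##.
WWWWWWWWWWWWWYYYY.WWWYYYYYYYYYYWW.Y.WWWW..YYYY.WWWWW...#...#
WWWWWWWWWWWW.YYY.WWWWWYYYYYYYYYWWYYWWWW..YYYYYY.WWWWW......#
WWWWWWWWWWWWYYY.W
[... 746 characters left out ...]
#######OOOOOO######WWWWW...##
##WWWWWWW#######OOOOO##################OOOOO######.WWWWWW.##
##WWWWWW########OOOO####################OOOO#######.WWWW..##
##WWWWW#########OOOO####################OOOO########WW....##
##WWWW.#########OOO.####################OOOO#########.....##
.#WWW.##########OOO#####################OOOO##########......
..WW.###########OOO##WWWWWWWWWWWWWWWWWW#.OOO###########.....
..W.############OOO.#WWWWWWWWWWWWWWWWW.#OOOO############....
...#############OOO.#..............WWW##OOO.#############...
############################################################
###################################################......###
##.#..##...#####.##..#######..###.##.#####.#..####..........
```

Both tabs are fully in at 20 N. I start turning anticlockwise.

{"method": "step_arm", "body": {"targets": "0 0 0 -2;0 0 0 -3;0 0 0 -3;0 0 0 0"}}

```text
time_s: 21.72
tcp_pos: [0.5174, -0.1191, 0.0082]
ee_rot: [[0.969, -0.246, -0.0], [-0.246, -0.969, -0.0], [0.0, 0.0, -1.0]]
wrist_force: [-1.2, -2.4, 5.0]
gripper_width: 0.49
gripper_force: 20.6
```

```bash
python3 d.py | sed -n '1p;20,40p'
```

```text
[ 0.5175 -0.1191  0.0082] yaw -14.33 F [-1.8 -1.   6. ] M [-0.298  0.492  0.075] w 42.2 20.634866952896118
WWWWWWWWWWWYYY...WWWWWWWYYYYYY.###.WWWWWW.YYYYYYYWWWWW......
WWWWWWWWWW.YY....WWWWWWW.Y.########WWWWWWW.YYYYYYWWWWW......
WWWWWWWWWWYYY...WWWWWWWW###########.WWWWWWWYYYYYY.WWWW......
WWWWWWWWW.YYY...WWWWWWWW############WWWWWWW.YYYYYYWWWWW.....
WWWWWWWWW.YY.WWWWWWWWWW.############WWWWWWWWYYYYYYWWWWW.....
WWWWWWWWWYYY##WWWW.WWWW.############WWWW..WWY.#.YYWWWWWW....
WWWWWWWWWYY######OOOWWW#############.WW.OO.#####YY.WWWWW....
WWWWWWWWWYY######OOOWWW#############....OOO######Y.WWWWWW...
WWWWWWWWWY.#####.OOOOOO#############.OOOOOO######Y.WWWWWW...
WWWWWWWWWY######OOOOOO.##############OOOOOO.#####.WWWWWWWW..
#.WWWWWWW.######OOOOOO################OOOOOO######WWW...WW##
##WWWWWWW#######OOOOO##################OOOOO######.WW....W##
##WWWWWW########OOOO###################.OOOO#######.W....W##
##WWWWW.########OOOO####################OOOO########WW..WW##
##WWWW.#########OOO.####################OOOO#########WWWW.##
.#WWW.##########OOO##################.##OOOO##########......
..WW.###########OOO##WWWWWWWWWWWWWWWWWW#OOOO###########.....
..WW############OOO.#WWWWWWWWWWWWWWWWWW#OOOO############....
...#############OOO.#.................##.OO.#############...
############################################################
####....#..#######.####.#############.###.##.#.#.######...##
```

{"method": "step_arm", "body": {"targets": "0 0 0 -4;0 0 0 -4;0 0 0 -4;0 0 0 -4;0 0 0 -4;0 0 0 -4;0 0 0 -4;0 0 0 -4;0 0 0 -3;0 0 0 0"}}

```text
time_s: 22.6
tcp_pos: [0.5174, -0.119, 0.0082]
ee_rot: [[0.935, 0.354, -0.0], [0.354, -0.935, -0.0], [-0.0, 0.0, -1.0]]
wrist_force: [-1.5, -0.3, 4.5]
gripper_width: 0.486
gripper_force: 20.7
```

```bash
python3 d.py | sed -n '1p;26,38p'
```

```text
[ 0.5174 -0.119   0.0082] yaw 20.67 F [-1.9 -1.3  5.1] M [-0.082  0.591  0.07 ] w 42.6 20.658558905124664
WWWWWWWWWYY.#####OOYWWW.############WWWWOOO#####YYWW........
WWWWWWWWWYY######OOYWWW.############WWWWOOO######Y.W........
WWWWWWWWWY.#####.OOOOOO#############OOOOOOO######Y.W........
WWWWWWWWWY######OOOOOO.##############OYYOOO.#####.WW........
#WWWWWWWW.######OOOOYO################YOOOOO######WW......##
#.WWWWWWW######.OOOOY#################.OOOOO######........##
#.WWWWWW########OOOO###################.OOOO########......##
##WWWWW.########OOOO####################OOOO########......##
.#WWWW.#########OOO.####################OOOO#########.....#.
..WWW.##########OOO#####################OOOO##########......
..WWW###########OOO##WWWWWWWWWWWWWWWWW.#OOOO###########.....
..WW############OOO.#WWWWWWWWWWWWWWWWW.#OOOO############....
...#############OOO.#.WWWWWWWWWWWWWW..#.YOYO#############...
```

{"method": "step_arm", "body": {"targets": "0 0 0 -2;0 0 0 -2;0 0 0 -2;0 0 0 -2;0 0 0 0"}}

```text
time_s: 23.07
tcp_pos: [0.5174, -0.119, 0.0082]
ee_rot: [[0.877, 0.48, -0.0], [0.48, -0.877, -0.0], [-0.0, -0.0, -1.0]]
wrist_force: [-3.2, -0.2, 5.5]
gripper_width: 0.486
gripper_force: 20.7
```

```bash
cat > e.py <<'E'
from h import *
for i in range(3):
    cams.capture('wrist');s=sense();R=np.array(s['ee_rot'])
    print('yaw',round(np.degrees(np.arctan2(R[1,0],R[0,0])),2),'F',np.round(s['wrist_force'],1),'M',np.round(s['moment'],3),'w',round(s['gripper_width']*87,1),round(s['gripper_force'],1),'j6',s['joints'][5],s['time_s'])
E
python3 e.py
```

```text
yaw 28.66 F [-2.   0.2  5. ] M [-0.035  0.58   0.024] w 42.4 20.7 j6 114.08592500183813 23.1167
yaw 28.65 F [-2.4  0.1  5.9] M [-0.027  0.627  0.026] w 42.5 20.7 j6 114.07780628832818 23.1667
yaw 28.65 F [-1.6 -0.9  5.9] M [-0.057  0.56   0.099] w 42.3 20.7 j6 114.07582769194589 23.2167
```

{"method": "step_arm", "body": {"targets": "0 0 0 -1;0 0 0 -1;0 0 0 0"}}

```text
time_s: 23.47
tcp_pos: [0.5174, -0.119, 0.0082]
ee_rot: [[0.86, 0.51, -0.0], [0.51, -0.86, -0.0], [-0.0, 0.0, -1.0]]
wrist_force: [-2.1, -0.9, 4.6]
gripper_width: 0.491
gripper_force: 20.7
```

```bash
python3 e.py
```

```text
yaw 30.64 F [-1.5  0.2  4.7] M [-0.036  0.553 -0.024] w 42.8 20.7 j6 116.07212604296977 23.5167
yaw 30.64 F [-2.2 -0.6  5.1] M [-0.011  0.553  0.022] w 42.4 20.7 j6 116.06617582415107 23.5667
yaw 30.63 F [-1.4 -0.1  5.8] M [-0.051  0.542  0.011] w 42.3 20.7 j6 116.06497569732339 23.6167
```

{"method": "step_arm", "body": {"targets": "0 0 0 -1;0 0 0 -1;0 0 0 0"}}

```text
time_s: 23.87
tcp_pos: [0.5174, -0.1189, 0.0082]
ee_rot: [[0.842, 0.54, -0.0], [0.54, -0.842, -0.0], [-0.0, -0.0, -1.0]]
wrist_force: [-0.9, -0.6, 5.6]
gripper_width: 0.489
gripper_force: 20.7
```

```bash
python3 e.py
```

```text
yaw 32.64 F [-1.1 -0.2  4.6] M [-0.022  0.549  0.064] w 42.6 20.7 j6 118.06913189390495 23.9167
yaw 32.64 F [-2.   0.6  6.2] M [-0.081  0.561  0.035] w 42.5 20.7 j6 118.06632545072834 23.9667
yaw 32.64 F [-2.5  0.3  5.2] M [-0.019  0.645 -0.002] w 42.7 20.7 j6 118.0639897276024 24.0167
```

{"method": "step_arm", "body": {"targets": "0 0 0 -1;0 0 0 -1;0 0 0 0"}}

```text
time_s: 24.27
tcp_pos: [0.5174, -0.1189, 0.0082]
ee_rot: [[0.822, 0.569, -0.0], [0.569, -0.822, 0.0], [-0.0, -0.0, -1.0]]
wrist_force: [-2.1, -0.4, 4.7]
gripper_width: 0.488
gripper_force: 20.7
```

```bash
python3 e.py
```

```text
yaw 34.64 F [-3.3 -0.4  5.2] M [-0.138  0.57  -0.   ] w 42.6 20.7 j6 120.06868165744659 24.3167
yaw 34.64 F [-2.8  0.3  5. ] M [-0.054  0.586 -0.008] w 42.4 20.7 j6 120.06492263131854 24.3667
yaw 34.64 F [-2.2  0.6  5.9] M [-0.035  0.557  0.006] w 42.4 20.7 j6 120.06630062224416 24.4167
```

{"method": "step_arm", "body": {"targets": "0 0 0 -1;0 0 0 -1;0 0 0 0"}}

```text
time_s: 24.67
tcp_pos: [0.5174, -0.1189, 0.0082]
ee_rot: [[0.802, 0.597, -0.0], [0.597, -0.802, 0.0], [-0.0, -0.0, -1.0]]
wrist_force: [-1.9, -1.1, 5.0]
gripper_width: 0.487
gripper_force: 20.7
```

```bash
python3 e.py
```

```text
yaw 36.64 F [-1.2 -0.2  5. ] M [-0.059  0.572 -0.009] w 42.6 20.7 j6 122.06664641544933 24.7167
yaw 36.64 F [-1.5  0.7  4.9] M [-0.08   0.6   -0.018] w 42.6 20.7 j6 122.0644336324812 24.7667
yaw 36.63 F [-1.7  0.3  4.8] M [-0.009  0.605 -0.027] w 42.3 20.7 j6 122.06180495560248 24.8167
```

{"method": "step_arm", "body": {"targets": "0 0 0 -1;0 0 0 -1;0 0 0 0"}}

```text
time_s: 25.07
tcp_pos: [0.5174, -0.1189, 0.0082]
ee_rot: [[0.782, 0.623, 0.0], [0.623, -0.782, 0.0], [0.0, -0.0, -1.0]]
wrist_force: [-1.5, 0.4, 5.3]
gripper_width: 0.489
gripper_force: 20.6
```

```bash
python3 e.py
```

```text
yaw 38.54 F [-1.6  0.6  5.3] M [-0.113  0.581 -0.339] w 42.4 20.7 j6 124.00302446687142 25.1167
yaw 38.54 F [-2.   0.4  5.4] M [-0.035  0.57  -0.41 ] w 42.6 20.7 j6 123.99870699769532 25.1667
yaw 38.54 F [-1.8  0.2  5.6] M [-0.067  0.544 -0.327] w 42.4 20.7 j6 123.99905287889045 25.2167
```

The knob came up against its stop at about 60.8°: the moment jumped to -0.36 N m. I ease off slightly and let go in stages.

{"method": "step_arm", "body": {"targets": "0 0 0 0.3;0 0 0 0;0 0 0 0", "claw": 4.8}}

```text
time_s: 25.47
tcp_pos: [0.5175, -0.119, 0.0079]
ee_rot: [[0.784, 0.62, -0.0], [0.62, -0.784, -0.0], [-0.0, 0.0, -1.0]]
wrist_force: [-1.3, 0.0, 4.3]
gripper_width: 0.549
gripper_force: 8.0
```

{"method": "step_arm", "body": {"targets": "0 0 0 0;0 0 0 0;0 0 0 0;0 0 0 0", "claw": 5.4}}

```text
time_s: 25.8
tcp_pos: [0.5174, -0.119, 0.0079]
ee_rot: [[0.784, 0.62, -0.0], [0.62, -0.784, -0.0], [-0.0, -0.0, -1.0]]
wrist_force: [-1.6, -1.0, 5.3]
gripper_width: 0.62
gripper_force: 5.4
```

{"method": "step_arm", "body": {"targets": "0 0 0 0;0 0 0 0;0 0 0 0;0 0 0 0", "claw": 6}}

```text
time_s: 26.13
tcp_pos: [0.5176, -0.1187, 0.0074]
ee_rot: [[0.784, 0.62, 0.0], [0.62, -0.784, 0.0], [0.0, -0.0, -1.0]]
wrist_force: [0.1, -0.6, 0.5]
gripper_width: 0.683
gripper_force: 0.0
```

{"method": "step_arm", "body": {"targets": "0 0 0 0;0 0 0 0;0 0 0 0;0 0 0 0;0 0 0 0;0 0 0 0;0 0 0 0", "claw": 8.7}}

```text
time_s: 26.72
tcp_pos: [0.5175, -0.1189, 0.0079]
ee_rot: [[0.784, 0.62, 0.0], [0.62, -0.784, 0.0], [0.0, 0.0, -1.0]]
wrist_force: [-0.4, -0.1, 0.7]
gripper_width: 0.989
gripper_force: 0.0
```

```bash
python3 d.py
```

```text
[ 0.5175 -0.1189  0.0078] yaw 38.34 F [-0.6 -1.6 -0.2] M [-0.094 -0.021 -0.033] w 86.2 0.0
WWWWWWWYYYYYYYYYYYYYYYYYYYYYYYYYYWWWWWWWWWWWWWWWWWWWWWWWWWWW
WWWWWWWWYYYYYYYYYYYYYYYYYYYYYYWWWWWWWWWWWWWWWWWWWWWWWWWWWWWW
WWWWWWWWWYYYYYYYYYYYYYYYYYYYYYWWWWWWWWWWWWWWWWWWWWWWWWWWWWWW
WWWWWWWWW.YYYYYYYYYYYYYYYYYYYYWWWWWWWWWWWWWWWWWWWWWWWWWWWWWW
WWWWWWWWWW.YYYYYYYYYYYYYYYYYYYWWWWWWWWWWWWWWWWWWWWWWWWWWWWWW
WWWWWWWWWWWYYYYYYYYYYYYYYYYYYYWWWWWWWWWWWWWWWWWWWWWWWWWWWWWW
WWWWWWWWWWWWYYWYYYYYYYYYYYY......WWWWWWWWWWWWWWWWWWWWWWWWWWW
WWWWWWWWWWWWWWWWYYYYYYY.YYYYYYYYYYY..WWWWWWWWWWWWWWWWWWWWWWW
WWWWWWWWWWWWWWWWWYYY.YYYYYYYYYYYYYYYYY.WWWWWWWWWWWWWWWWWWWWW
WWWWWWWWWWWWWWWWW.YYYYYYYYYYYYYYYYYYYYYY.WWWWWWWWWWWWWWWWWWW
WWWWWWWWWWWWWWWWW.YYYYYYY..W.YWWWW.YYYYYYY.WWWWWWWWWWWWWWWWW
WWWWWWWWWWWWWWWWYYYYYYY.WWWWWYWWWWWWWYYYYYY.WWWWWWWWWWWWWWWW
WWWWWWWWWWWWWWWYYYYYYYYYWW..YYWWWWWWWWWYYYYY.WWWWWWWWWWWWWWW
WWWWWWWWWWWWWWYYYYYW.YYYYYYYYYWWWWWWWWWWWYYYY.WWWWWWWWWWWWWW
WWWWWWWWWWWWWYYYY.W.WYYYYYYYYYWWWWWWWWWWWWYYYYWWWWWWWWWWWWWW
WWWWWWWWWWWW.YYY.WWWWWYYYYYYYY.WWWWWWWWWWWWYYYYWWWWWWWWWWWW.
WWWWWWWWWWWWYYYYY.WWWW.YYYYYYY.WW
[... 730 characters left out ...]
#######OYYYYYOOOOYYWW...#####
####WWWWW.YOOOOOYYYYY#################OYYYYOOOOOOYW....#####
####WWWWWWYOOOOOWWWW###################.WWWOOOOOOYW....#####
####WWWWWWYOOOOYWWWW###################.WW.YOOOOOY.....#####
####WWWWWWYOOOOOWWW.####################WW.YOOOOY......#####
####.WWWWWWOOOOWWW.#####################W.YYOOOOY......#####
#####.WWWWWOOOOWW..##WWWWWWWWWWWWWWWWW.#..YYOOOOY......#####
####.....WWOOOO....##WWWWWWWWWWWWWWWWW.#.YYYOOOO........####
####.......OOOOY...##WWWWWWWWWWWWWWWWW#.WYYYYOOO........####
.##########.##################################.#############
............................................................
............................................................
```

Both tabs have sprung out to the same span as at the start, and the knob is aligned. I rise straight up and check.

{"method": "step_arm", "body": {"targets": "0 0 -0.5 0;0 0 -1 0;0 0 -1.5 0;0 0 -2 0;0 0 -2 0;0 0 -2 0;0 0 -2 0;0 0 -2 0;0 0 -2 0;0 0 0 0;0 0 0 0;0 0 0 0"}}

```text
time_s: 27.77
tcp_pos: [0.5169, -0.1188, 0.1579]
ee_rot: [[0.785, 0.62, -0.0], [0.62, -0.785, 0.0], [0.0, -0.001, -1.0]]
wrist_force: [-0.3, -0.0, 0.1]
gripper_width: 1.0
gripper_force: 0.0
```

Run:
```python
from h import *
g,k=cap('wrist');s=sense();print(s['tcp_pos'],s['wrist_force'])
q=np.array([.553,-.0452]);a=np.radians(12.63);R=np.array([[np.cos(a),-np.sin(a)],[np.sin(a),np.cos(a)]])
D=lambda w:np.round(R.T@(w[:2]-q)*1000,1)
b=g.astype(int);o=((b[...,2]>120)&(b[...,1]<.62*b[...,2])&(b[...,0]<.4*b[...,2])).astype(np.uint8)
n,l,st,c=cv2.connectedComponentsWithStats(o)
for i in range(1,n):
  if st[i,4]>15: print('orange',st[i],D(ray(k,*c[i],.045)))
m=((b[...,0]>b[...,2]+25)&(b[...,0]>b[...,1]+12)).astype(np.uint8)
n,l,st,c=cv2.connectedComponentsWithStats(m)
for i in range(1,n):
  if st[i,4]>150:
    ys,xs=np.where(l==i);P=np.array([D(ray(k,x,y,.02)) for x,y in zip(xs,ys)]);print('blue',st[i],P.min(0),P.max(0))
```

```text
[ 0.51664909 -0.11886685  0.15726257] [-0.73388718  0.23093943  0.02069916]
orange [290 183   6  12  32] [-55.9 -38.4]
orange [342 184   6  16  41] [-36.3 -84.4]
blue [ 273   56   40   65 1156] [-0.5 -9.9] [58.4 12.5]
blue [   7  105   68   51 1631] [-147.8  183.7] [-90.6 247.6]
```

```bash
python3 -c "
from h import *
print(r.finish_job())"
```

```text
the job is handed in; nothing more can be done
None
```

I pushed the cartridge home against the end stop, turned the knob anticlockwise about 61° until I felt its stop, and let go. The last pictures show both tabs sprung out. The job is handed in at about 28 s of the 72 s allowed; no verdict was returned.

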